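# Blow the jig corner clean, then hold the flow-cell body in it

## Robot

A 7-joint arm with a two-finger parallel gripper is mounted at the origin on the work surface. World frame = base frame: x ahead of the robot, y to its left, z up, the work surface at z = 0. Lengths are in m, angles in rad, forces in N, time in s.
With the tool pointing down it reaches from about 0.425 to 0.925 m from the base axis. Payload 6.8 kg.
Tool frame: the origin (TCP) lies between the finger pads; the fingertips stand 11 mm ahead of it and the grasp point (between the pads) lies 8 mm behind it; z points along the fingers, y is the line along which they close (so a half turn about z gives the same grasp; the last joint's range is limited). The gripper opens to 85 mm and grips with 20 to 120 N. Pads are 22 mm wide; open, the fingers measure 114 mm over their backs; the gripper's body (76 mm by 85 mm) begins 54 mm behind the grasp point. The pads swing forward as they close: fully open they stand 13 mm farther back than shut.
Start: joints at [-1.212, 0.477, 0.022, 1.555, -0.011, 1.109, -0.083], TCP at [0.304, 0.603, 0.212] pointing down, gripper open.
Joint ranges: [-2.96, 2.96], [-0.34, 2.1], [-1.41, 1.46], [0.24, 2.44], [-1.37, 4.51], [0.17, 1.92], [-2.96, 2.96]. Speed limits (rad/s): [2.39, 2.39, 3.14, 3.14, 3.14, 3.14, 3.14].

## Interface

Orientations are given as a rotation vector (axis times angle).
In Python, from bench import r gives the robot as it stands.
- The arm moves only by the tool send_rows, never from a script. Its argument "deltas" is a list of rows, each an object of numbers: "dx", "dy", "dz": the shift along the world's x, y, z in mm; "rx", "ry", "rz": the turn, a rotation vector about the world's x, y, z in degrees. A call has 1 to 5 rows; each row is the pose to reach, as a shift and turn from the pose commanded when the call began; what a row does not reach only later rows make up. A row lasts 1/12 s, in which the tool goes at most 41.7 mm and 7.16 degrees, less where a joint would pass 70% of its speed; a pose out of reach is approached as far as the arm can. A call with a gripper value outside its range is refused whole. "jaw" is the finger opening in mm, from 0 to 85.4, set as the call begins (left out, the last holds). The fingers move at their own pace and stop on an object; "newtons" is the grip in N (left out, the last holds). Time passes only in rows, so rows that repeat a pose let the fingers close. It gives the time, the measured TCP pose, the force, the opening and the grip force at its end, in the units of the state.
- r.get_obs(): the state, without advancing time (a new reading comes with each control period).
- r.grab_frame(name): name is "scene" or "side" or "wrist"; returns a dict with "frame" (420x560x3 uint8, blue, green, red), "z_map" (420x560 float32, m along the optical axis (not along the pixel's ray), 0 where there is no reading), "vertical_fov" (degrees; the focal length in pixels is half the picture's height over the tangent of half this angle, whatever the lens; pixels are square), "cx", "cy" (the principal point, pixels), "xyz" and "orientation" of the camera in the world. Camera axes: x right, y down, z forward; pixel columns grow to the right and rows downward; lengths in m; the calibration is good to about 2 mm. A picture is of the moment at which its call begins.
- r.hand_in(): hands the job in; it is judged then, once.
The state is a dict: "clock": time; "joints": joint angles; "qvel": joint speeds; "tau": joint torques, N m; "tcp_pos": TCP position; "orientation": TCP orientation; "contact_force": force on the tool from outside, world axes, zero at the start; "moment": the same for the moment, N m; "grip_width": finger opening in m; "gripper_force": force on a finger pad.
Only numpy, scipy, OpenCV 4.12 (cv2) and the standard library are available. Lean on these libraries where they do the work, as an engineer would, in place of code of your own. Each camera call takes 0.05 s, during which the arm holds its last target. There are 200 camera calls.

## Task

First press the air-jet treadle right down to its stop and keep it there for a moment, so that the jig's corner is blown clean. Then pick up the tall flow-cell body (the block with the oval window) from the blue mat and press it, flat on the jig plate, into the corner of the two low fences: its long side flush on the long fence and its plain end (the one without the white hose fitting) against the short fence, firmly touching both at once. Finish while still holding it pressed there, do not let go, and leave the other things on the bench where they are.

Things in the scene. Friction and masses are not known exactly. Their poses are not given: they have to be found in the camera images.
- jig: Slick polished aluminium jig plate (friction about 0.15) fixed to the bench, 170 x 130 x 10 mm, with two low steel fences and a still lower brass air nozzle behind their corner. Origin: centre of its underside, on the bench. x runs along the long fence towards the short fence, y from the long fence over the open plate, z up. On the robot's left or right, turned up to 0.4 rad from the world axes.
- jig_corner (a point): Point on the jig plate's top (10 mm above the bench) where the inner faces of the two fences would meet; axes as jig. The seated cell's centre is 35 mm from it along -x and 23 mm along +y of the jig.
- long_fence: Slick polished steel strip (friction about 0.15) 113 mm long (along jig x), 12 mm thick, 16 mm tall above the plate. Origin: centre of its underside, on the plate's top; its inner face is 6 mm from it to +y. It ends 12 mm short of the corner.
- short_fence: Slick polished steel strip (friction about 0.15) 58 mm long (along jig y), 12 mm thick, 16 mm tall above the plate. Origin: centre of its underside, on the plate's top; its inner face is 6 mm from it to -x. It begins 12 mm from the corner.
- treadle (a joint): Angle of the air-jet treadle in rad: 0 up (at rest), 0.25 down at its hard stop. A spring returns it; pressed straight down at the pad it takes about 3 N to start and about 6.5 N to reach the stop.
- treadle_pad (a point): Centre of the top of the rubber pad (50 x 44 mm) on the hinged aluminium treadle, between jig and mat. At rest about 59 mm above the bench, sloping 0.25 rad, robot end high; at the stop level and 40 mm above the bench. The pivot is 78 mm beyond it, away from the robot (base turned up to 0.3 rad).
- mat: Thin blue bench mat, 250 x 150 mm, 2 mm thick, fixed. The cell stands on its robot-side half. Origin: centre of its underside.
- cell: Beige plastic block 70 mm long (x), 46 wide (y), 45 tall, 0.14 to 0.28 kg, oval window with black O-ring in its top. Plain end at +x; a white hose fitting 16 mm across sticks 14 mm out of the -x end. Origin: centre of its underside. Grip across the 46 mm width on its upper 25 mm: the fingers then pass above the 16 mm fences. Turned at most 1.1 rad from the jig.
- cell_port (a point): Outer tip of the cell's white hose fitting, 49 mm from the cell's centre along -x, 24 mm above its underside.
- end_plate: Bystander: low beige plate 52 x 46 x 18 mm without window, on the far half of the mat. Origin: centre of its underside.
- seal: Bystander: loose black rubber ring, 28 mm across, 6 mm tall, on the far half of the mat.
- vial_a: Bystander: white-capped glass vial, 28 mm across, 55 mm tall, beyond the treadle. Origin: centre of its underside.
- vial_b: Bystander: as vial_a.
- vial_c: Bystander: as vial_a.
- jar: Bystander: amber jar with black cap, 60 mm across, 85 mm tall, beyond the vials. Origin: centre of its underside.
- spanner: Bystander: 140 mm spanner lying on the bench beyond the vials.
Mind the look-alikes: they are no part of the job. What is shaped like the part that bears treadle but brown, green or purple is not meant.

How it is judged:
By the outcome, as a careful person would: the job done as asked, in the order asked, and still so for the second after the job is handed in, while the arm keeps its last pose, push and grip.
It also fails if it takes over 64 s, if anything falls off the work surface, if the arm or the gripper's body presses on something with over 40 N, if the wrist force passes 120 N, or if a joint passes its speed limit or range.

## Working session

There is one attempt and no reset: what is moved stays moved. The work goes in short steps, Python scripts to look and compute and a tool call to move; the robot and the scene stay as the last step left them, time stands still between calls to the robot, and variables do not carry over. Pictures are saved under pics/ and viewed, at most 10 in all, crops included, and the job is handed in when it is done.

Besides the shell and the picture viewer there is one more tool, called after "Emit:" as a command line: name --argument value ..., lists and objects as JSON in quotes. send_rows: Moves the arm, as the interface text tells. Its arguments: {"type":"object","properties":{"deltas":{"type":"array","items":{"type":"object","properties":{"dx":{"type":"number"},"dy":{"type":"number"},"dz":{"type":"number"},"rx":{"type":"number"},"ry":{"type":"number"},"rz":{"type":"number"}}}},"jaw":{"type":"number"},"newtons":{"type":"number"}},"required":["deltas"]}

```bash
mkdir -p pics; cat > h.py <<'E'
import numpy as np, cv2
from scipy.spatial.transform import Rotation as R
from bench import r
def grab(n,save=None):
    f=r.grab_frame(n)
    if save: cv2.imwrite('pics/'+save,f['frame'])
    return f
def cam(f):
    h=f['frame'].shape[0]; F=h/2/np.tan(np.radians(f['vertical_fov'])/2)
    o=np.array(f['orientation'],float); M=R.from_rotvec(o).as_matrix() if o.shape==(3,) else (o if o.shape==(3,3) else R.from_quat(o).as_matrix())
    return F,M,np.array(f['xyz'])
def cloud(f):
    F,M,t=cam(f); z=f['z_map']; v,u=np.mgrid[:z.shape[0],:z.shape[1]]
    p=np.stack([(u-f['cx'])*z/F,(v-f['cy'])*z/F,z],-1)
    P=p@M.T+t; P[z==0]=np.nan; return P
def ray(f,u,v,h):
    F,M,t=cam(f); d=M@np.array([(u-f['cx'])/F,(v-f['cy'])/F,1]); return t+d*(h-t[2])/d[2]
E
python3 - <<'E'
from h import *
fs=[grab(n,n+'0.png') for n in('scene','side','wrist')]
for f in fs: print({k:f[k] for k in f if k not in('frame','z_map')})
print(r.get_obs())
np.savez('f0.npz',**{n:cloud(f) for n,f in zip(('scene','side','wrist'),fs)})
a=cv2.imread('pics/scene0.png')
cv2.imwrite('pics/s0.png',cv2.resize(a,(800,600)))
a=cv2.imread('pics/side0.png')
cv2.imwrite('pics/d0.png',cv2.resize(a,(800,600)))
E
```

```text
{'vertical_fov': 57.82928357640085, 'cx': 279.3462249514457, 'cy': 208.26300887983098, 'xyz': array([ 0.97803831, -0.66154342,  0.53467741]), 'orientation': array([-2.03891335, -0.61004995,  0.34024465])}
{'vertical_fov': 44.47747303844332, 'cx': 276.65474738801527, 'cy': 213.75264089796102, 'xyz': array([-0.23901675,  0.83605545,  0.8163789 ]), 'orientation': array([-0.8539087 ,  2.33222701, -1.25877564])}
{'vertical_fov': 66.07983213444155, 'cx': 277.84746406197206, 'cy': 209.20428331635634, 'xyz': array([0.23765213, 0.63679811, 0.37293779]), 'orientation': array([2.45550937, 1.51170012, 0.22106681])}
{'clock': 0.15, 'joints': array([-1.21209068,  0.47763253,  0.0223863 ,  1.55621417, -0.01149706,
        1.10927849, -0.08306744]), 'qvel': array([-0.00100085, -0.00289862,  0.00077674, -0.00368597, -0.00028978,
        0.00257927,  0.00040587]), 'tau': array([ 1.18610249e-03, -5.96925259e+01,  1.60919398e+00, -2.81490040e+01,
        1.25887350e-02,  6.56726348e-03, -1.86266226e-05]), 'tcp_pos': array([0.30359041, 0.60234333, 0.21153917]), 'orientation': array([-7.26543667e-01, -3.05621182e+00,  2.18076646e-03]), 'contact_force': array([ 0.07820849, -0.35610842,  0.15417071]), 'moment': array([ 0.04692899, -0.01425007,  0.02875099]), 'gripper_force': 0.0, 'grip_width': 0.0853352129289206}
```

View pics/s0.png

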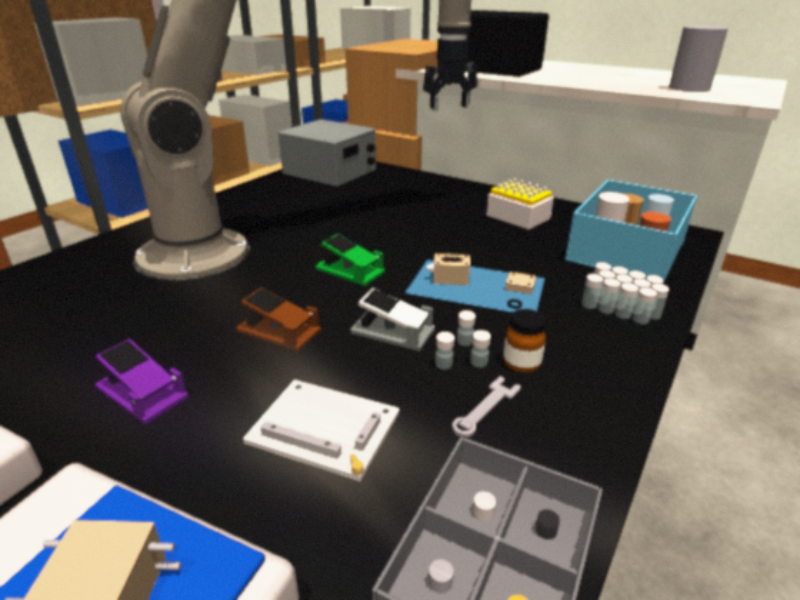

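View pics/d0.png

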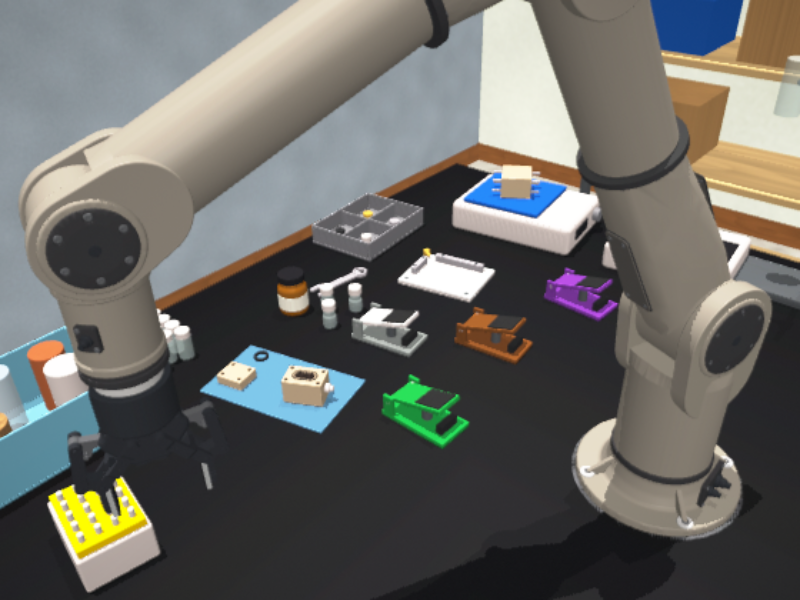

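Both pictures show the bench clearly. There are four treadles, given here as 800x600 pixels in scene / side:
- **Silver:** (395,315) / (388,328)
- **Brown:** (280,318) / (493,333)
- **Green:** (350,258) / (425,410)
- **Purple:** (142,378) / (582,293)

Only the silver one is bare aluminium and lies between the jig (side 447,275) and the mat (side 283,388), so that is the one meant. The cell is on the mat at side (306,385), with its white fitting pointing right. The flat piece at (237,375) is the end plate.

```bash
python3 - <<'E'
from h import *
a=cv2.imread('pics/side0.png')
c=a[170:305,130:365]; cv2.imwrite('pics/c1.png',cv2.resize(c,None,fx=3.4,fy=3.4,interpolation=cv2.INTER_CUBIC))
d=np.load('f0.npz')
for n in('side','scene'):
    P=d[n];im=cv2.imread(f'pics/{n}0.png'); hsv=cv2.cvtColor(im,cv2.COLOR_BGR2HSV); H,S,V=cv2.split(hsv)
    z=P[...,2]; print(n,'bench z',np.nanmedian(z[(V<40)&(np.abs(z)<.02)]))
    reg=(P[...,0]>.3)&(P[...,0]<1)&(P[...,1]>-.4)&(P[...,1]<.5)
    def rep(l,m):
        m=(m&reg).astype(np.uint8); k,lab,st,ce=cv2.connectedComponentsWithStats(m)
        for i in range(1,k):
            if st[i,4]>60:
                q=P[lab==i]; rc=cv2.minAreaRect((q[:,:2]*1000).astype(np.float32))
                print(l,ce[i].round(),st[i,4],'mean',q.mean(0).round(3),'z',np.percentile(q[:,2],[3,97]).round(3),'rect',np.round(rc[0]),np.round(rc[1]),round(rc[2],1))
    rep('mat',(H>90)&(H<115)&(S>80)&(z<.012))
    rep('beigetop',(H>8)&(H<25)&(S>30)&(S<150)&(z>.042)&(z<.056))
    rep('plate',(S<60)&(V>120)&(z>.005)&(z<.014))
    rep('fence',(z>.020)&(z<.033)&(S<60))
    rep('tall',(z>.035)&(z<.075)&(S<60))
E
```

```text
side bench z 0.0017338016215723284
mat [199. 273.] 2640 mean [0.577 0.223 0.004] z [0.001 0.007] rect [591. 214.] [258. 160.] 14.4
beigetop [213. 264.] 305 mean [0.531 0.214 0.048] z [0.043 0.051] rect [533. 210.] [69. 48.] 28.8
plate [313. 195.] 837 mean [ 0.58  -0.244  0.011] z [0.007 0.014] rect [ 593. -257.] [175. 137.] 12.2
plate [245. 193.] 114 mean [ 0.755 -0.127  0.009] z [0.006 0.013] rect [ 752. -125.] [98. 33.] 89.2
plate [273. 236.] 386 mean [ 0.53  -0.003  0.011] z [0.008 0.014] rect [537. -12.] [127.  76.] 10.4
fence [239. 154.] 89 mean [ 0.934 -0.286  0.027] z [0.02  0.033] rect [ 935. -284.] [102.  54.] 54.1
fence [254. 168.] 258 mean [ 0.823 -0.246  0.026] z [0.021 0.033] rect [ 816. -259.] [252. 132.] 53.3
fence [257. 161.] 117 mean [ 0.847 -0.284  0.026] z [0.021 0.032] rect [ 841. -278.] [59. 85.] 2.4
fence [321. 182.] 151 mean [ 0.59  -0.302  0.026] z [0.02  0.031] rect [ 592. -304.] [113.  21.] 11.0
fence [293. 184.] 62 mean [ 0.654 -0.24   0.027] z [0.021 0.032] rect [ 654. -242.] [13. 60.] 9.1
fence [205. 213.] 80 mean [0.743 0.047 0.027] z [0.02  0.033] rect 
[... 3566 characters left out ...]
] [135.  88.] 0.3
tall [185. 210.] 157 mean [ 0.356 -0.124  0.057] z [0.052 0.062] rect [ 355. -124.] [41. 37.] 2.4
tall [276. 217.] 702 mean [ 0.55  -0.016  0.048] z [0.036 0.062] rect [548. -11.] [112.  72.] 7.9
tall [326. 223.] 116 mean [0.664 0.024 0.049] z [0.038 0.054] rect [662.  28.] [26. 25.] 56.5
tall [311. 239.] 133 mean [ 0.665 -0.05   0.049] z [0.038 0.055] rect [664. -47.] [25. 25.] 29.7
tall [337. 238.] 132 mean [ 0.709 -0.016  0.049] z [0.036 0.055] rect [708. -13.] [24. 27.] 44.1
tall [ 89. 252.] 172 mean [ 0.311 -0.351  0.055] z [0.052 0.058] rect [ 313. -351.] [25. 39.] 0.7
tall [352. 359.] 1876 mean [ 0.863 -0.277  0.04 ] z [0.035 0.045] rect [ 870. -296.] [170. 192.] 5.7
```

View pics/c1.png

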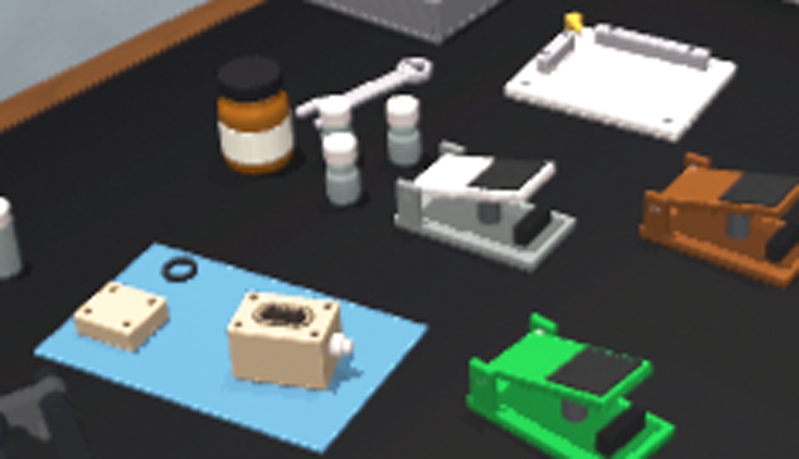

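The crop confirms it: silver treadle at (485,205) with its black pad at the robot end. The cell, with its oval window, is at (285,340), with the white fitting at (342,345). The end plate has no window and is at (122,315).

From the clouds:

| Item | Position | Yaw | Check |
|---|---|---|---|
| Jig | (594,-259) mm | 11.7° | Size 171x133 matches |
| Corner | (661,-285) | – | Both fences agree |
| Cell | (536,207) | about 27.5° | Size 70x48, top at 0.047 |

Next I measure the pad and set off.

```bash
python3 - <<'E'
from h import *
d=np.load('f0.npz')
for n in('side','scene'):
    P=d[n];im=cv2.imread(f'pics/{n}0.png');V=im.max(2)
    x,y,z=P[...,0],P[...,1],P[...,2]
    m=(V<75)&(x>.44)&(x<.6)&(y>-.07)&(y<.05)&(z>.045)&(z<.075)
    m=cv2.morphologyEx(m.astype(np.uint8),cv2.MORPH_OPEN,np.ones((2,2),np.uint8))>0
    q=P[m]; print(n,len(q),q.mean(0).round(3),cv2.minAreaRect((q[:,:2]*1000).astype(np.float32)))
E
```

```text
side 124 [ 0.509 -0.013  0.063] ((511.17010498046875, -14.149967193603516), (40.195560455322266, 46.224578857421875), 10.649327278137207)
scene 180 [ 0.525 -0.016  0.056] ((524.5045776367188, -16.146690368652344), (43.486358642578125, 41.16119384765625), 10.251272201538086)
```

Emit:
send_rows --deltas '[{"dx":12,"dy":-38,"rz":7},{"dx":24,"dy":-76,"rz":14},{"dx":36,"dy":-114,"rz":21},{"dx":48,"dy":-152,"rz":28},{"dx":60,"dy":-190,"rz":35}]' --jaw 0

```text
$.deltas[0]: bad value
```

Emit:
send_rows --deltas '[{"dx":12,"dy":-38,"rz":6},{"dx":24,"dy":-76,"rz":12},{"dx":36,"dy":-114,"rz":18},{"dx":48,"dy":-152,"rz":19},{"dx":60,"dy":-190,"rz":19}]'

```text
$.deltas[0]: bad value
```

Emit:
send_rows --deltas '[{"dx":12,"dy":-38},{"dx":24,"dy":-76},{"dx":36,"dy":-114},{"dx":48,"dy":-152},{"dx":60,"dy":-190}]'

```text
$.deltas[0]: bad value
```

Emit:
send_rows --deltas '[{"dx":12,"dy":-38,"dz":0,"rx":0,"ry":0,"rz":7},{"dx":24,"dy":-76,"dz":0,"rx":0,"ry":0,"rz":14},{"dx":36,"dy":-114,"dz":0,"rx":0,"ry":0,"rz":21},{"dx":48,"dy":-152,"dz":0,"rx":0,"ry":0,"rz":28},{"dx":60,"dy":-190,"dz":0,"rx":0,"ry":0,"rz":35}]' --jaw 0

```text
clock: 0.57
tcp_pos: [0.3639, 0.4107, 0.212]
orientation: [0.236, -3.133, 0.001]
contact_force: [1.5, -1.1, 1.5]
grip_width: 0.0252
gripper_force: 0.0
```

Emit:
send_rows --deltas '[{"dx":13,"dy":-38,"dz":0,"rx":0,"ry":0,"rz":6},{"dx":26,"dy":-76,"dz":0,"rx":0,"ry":0,"rz":12},{"dx":39,"dy":-114,"dz":0,"rx":0,"ry":0,"rz":18},{"dx":52,"dy":-152,"dz":0,"rx":0,"ry":0,"rz":19},{"dx":65,"dy":-190,"dz":0,"rx":0,"ry":0,"rz":19}]'

```text
clock: 0.98
tcp_pos: [0.4289, 0.2207, 0.2123]
orientation: [-0.742, 3.053, 0.0]
contact_force: [0.4, 0.2, -0.1]
grip_width: -0.0001
gripper_force: 0.0
```

Emit:
send_rows --deltas '[{"dx":13,"dy":-38,"dz":-5,"rx":0,"ry":0,"rz":0},{"dx":26,"dy":-76,"dz":-10,"rx":0,"ry":0,"rz":0},{"dx":39,"dy":-114,"dz":-15,"rx":0,"ry":0,"rz":0},{"dx":52,"dy":-152,"dz":-20,"rx":0,"ry":0,"rz":0},{"dx":65,"dy":-190,"dz":-30,"rx":0,"ry":0,"rz":0}]'

```text
clock: 1.4
tcp_pos: [0.4945, 0.0309, 0.1829]
orientation: [-0.74, 3.051, -0.0]
contact_force: [0.4, 0.5, -0.3]
grip_width: 0.0001
gripper_force: 0.0
```

Emit:
send_rows --deltas '[{"dx":10,"dy":-25,"dz":-15,"rx":0,"ry":0,"rz":0},{"dx":22,"dy":-45,"dz":-30,"rx":0,"ry":0,"rz":0},{"dx":22,"dy":-45,"dz":-50,"rx":0,"ry":0,"rz":0},{"dx":22,"dy":-45,"dz":-70,"rx":0,"ry":0,"rz":0},{"dx":22,"dy":-45,"dz":-80,"rx":0,"ry":0,"rz":0}]'

```text
clock: 1.82
tcp_pos: [0.5144, -0.0128, 0.1001]
orientation: [0.738, -3.05, -0.001]
contact_force: [-0.5, -0.2, 0.5]
grip_width: -0.0001
gripper_force: 0.0
```

```bash
python3 - <<'E'
from h import *
print(r.get_obs()['tcp_pos'],r.get_obs()['contact_force'])
a=grab('side','s2.png')['frame'][100:310,180:460]; b=grab('wrist','w2.png')['frame']
cv2.imwrite('pics/v2.png',np.hstack([cv2.resize(a,(400,300)),cv2.resize(b,(400,300))]))
E
```

```text
[ 0.51442061 -0.01279403  0.10008953] [-0.4979257  -0.19821973  0.52290874]
```

View pics/v2.png

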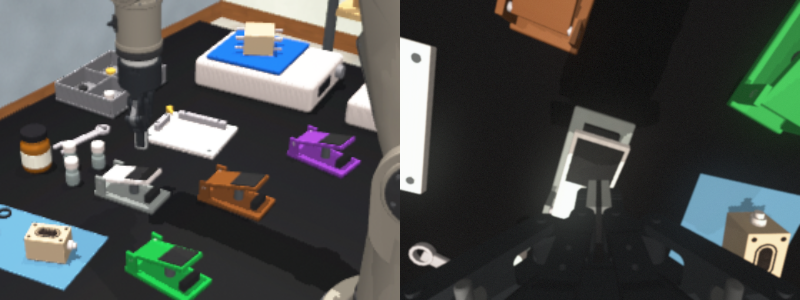

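The fingertips are over the silver treadle, with the pad at wrist-view pixels (598,160). I check the pad's centre from this close view.

```bash
python3 - <<'E'
from h import *
f=grab('wrist'); P=cloud(f); im=f['frame']; V=im.max(2)
x,y,z=np.moveaxis(P,-1,0)
m=(x>.44)&(x<.6)&(y>-.06)&(y<.04)&(z>.03)&(z<.08)
for l,k in(('tread',m),('pad',m&(V<80))):
    q=P[k]; print(l,len(q),q.min(0).round(3),q.max(0).round(3),q.mean(0).round(3),cv2.minAreaRect((q[:,:2]*1000).astype(np.float32)))
F,M,t=cam(f)
for p in([.516,-.015,.059],[.493,-.02,.064]):
    c=M.T@(np.array(p)-t); print(np.array([c[0],c[1]])/c[2]*F+[f['cx'],f['cy']])
ys,xs=np.where(m&(V<80)); print(xs.min(),xs.max(),ys.min(),ys.max())
E
```

```text
tread 6815 [ 0.486 -0.044  0.03 ] [0.599 0.015 0.066] [ 0.527 -0.018  0.056] ((542.472412109375, -12.624092102050781), (110.29725646972656, 56.38963317871094), 3.918792486190796)
pad 3389 [ 0.492 -0.038  0.033] [0.587 0.009 0.066] [ 0.516 -0.016  0.059] ((539.5068359375, -14.624950408935547), (94.05126190185547, 46.96798324584961), 0.27382582426071167)
[270.76727975 227.09916104]
[279.99216051 195.92149583]
204 312 192 283
```

The pad centre is (516,-16), height 59 mm. I press in steps and watch the force.

Emit:
send_rows --deltas '[{"dx":1,"dy":-3,"dz":-15,"rx":0,"ry":0,"rz":0},{"dx":1,"dy":-3,"dz":-28,"rx":0,"ry":0,"rz":0},{"dx":1,"dy":-3,"dz":-34,"rx":0,"ry":0,"rz":0},{"dx":1,"dy":-3,"dz":-40,"rx":0,"ry":0,"rz":0},{"dx":1,"dy":-3,"dz":-44,"rx":0,"ry":0,"rz":0}]'

```text
clock: 2.38
tcp_pos: [0.5172, -0.0149, 0.0587]
orientation: [-0.741, 3.052, 0.0]
contact_force: [0.4, 0.1, -0.3]
grip_width: -0.0004
gripper_force: 0.0
```

Emit:
send_rows --deltas '[{"dx":0,"dy":0,"dz":-3,"rx":0,"ry":0,"rz":0},{"dx":0,"dy":0,"dz":-3,"rx":0,"ry":0,"rz":0},{"dx":0,"dy":0,"dz":-3,"rx":0,"ry":0,"rz":0}]'

```text
clock: 2.63
tcp_pos: [0.517, -0.0151, 0.0556]
orientation: [-0.74, 3.053, -0.0]
contact_force: [-0.0, 0.0, 0.1]
grip_width: -0.0
gripper_force: 0.0
```

No contact yet, though it was expected. I take a look.

```bash
python3 - <<'E'
from h import *
print(r.get_obs()['tcp_pos'],r.get_obs()['contact_force'])
f=grab('side'); a=f['frame'][150:270,220:380]; f2=grab('scene'); b=f2['frame'][170:290,200:360]
cv2.imwrite('pics/v3.png',np.hstack([cv2.resize(a,(400,300),interpolation=2),cv2.resize(b,(400,300),interpolation=2)]))
P=cloud(f2);x,y,z=np.moveaxis(P,-1,0);m=(x>.48)&(x<.52)&(y>-.05)&(y<.02)&(z>.02)&(z<.08);print(np.nanpercentile(z[m],[5,50,95]))
E
```

```text
[ 0.51699    -0.01510172  0.05562284] [-0.04122216  0.0181557   0.10778508]
[0.02290163 0.05845285 0.06293865]
```

View pics/v3.png

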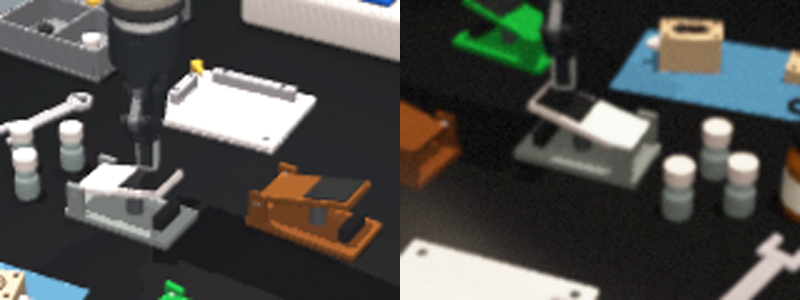

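The fingertips are just above the pad and the treadle is still up. Continuing down in small steps.

Emit:
send_rows --deltas '[{"dx":0,"dy":0,"dz":-3,"rx":0,"ry":0,"rz":0},{"dx":0,"dy":0,"dz":-6,"rx":0,"ry":0,"rz":0},{"dx":0,"dy":0,"dz":-6,"rx":0,"ry":0,"rz":0}]'

```text
clock: 2.98
tcp_pos: [0.5164, -0.0152, 0.0488]
orientation: [0.74, -3.052, -0.0]
contact_force: [-0.2, 0.1, -0.0]
grip_width: -0.0
gripper_force: 0.0
```

Emit:
send_rows --deltas '[{"dx":0,"dy":0,"dz":-3,"rx":0,"ry":0,"rz":0},{"dx":0,"dy":0,"dz":-6,"rx":0,"ry":0,"rz":0},{"dx":0,"dy":0,"dz":-6,"rx":0,"ry":0,"rz":0}]'

```text
clock: 3.23
tcp_pos: [0.5166, -0.0152, 0.0427]
orientation: [0.74, -3.053, -0.0]
contact_force: [0.4, 0.5, -0.2]
grip_width: -0.0001
gripper_force: 0.1
```

```bash
python3 - <<'E'
from h import *
print(r.get_obs()['contact_force'],r.get_obs()['moment'],r.get_obs()['tau'])
f=grab('side'); a=f['frame'][170:245,240:340]; f2=grab('scene'); b=f2['frame'][180:255,230:330]
cv2.imwrite('pics/v4.png',np.hstack([cv2.resize(a,(400,300),interpolation=2),cv2.resize(b,(400,300),interpolation=2)]))
P=cloud(f2);x,y,z=np.moveaxis(P,-1,0)
for xa in np.arange(.48,.6,.015):
    m=(x>xa)&(x<xa+.015)&(y>-.05)&(y<.02)&(z>.035)&(z<.08);print(round(xa,3),np.nanpercentile(z[m],[5,50,95]).round(3))
E
```

```text
[ 0.35882315  0.46677551 -0.21948219] [-0.01386334 -0.02735775 -0.03825778] [ 4.41943109e-02 -4.76016605e+01  2.92696394e+00 -1.76451230e+01
 -2.86023365e-03  6.40391232e-02  1.44168612e-02]
0.48 [0.061 0.061 0.061]
0.495 [0.055 0.061 0.064]
0.51 [0.052 0.058 0.076]
0.525 [0.049 0.054 0.076]
0.54 [0.043 0.048 0.052]
0.555 [0.041 0.044 0.046]
0.57 [0.037 0.04  0.043]
0.585 [0.035 0.037 0.042]
```

View pics/v4.png

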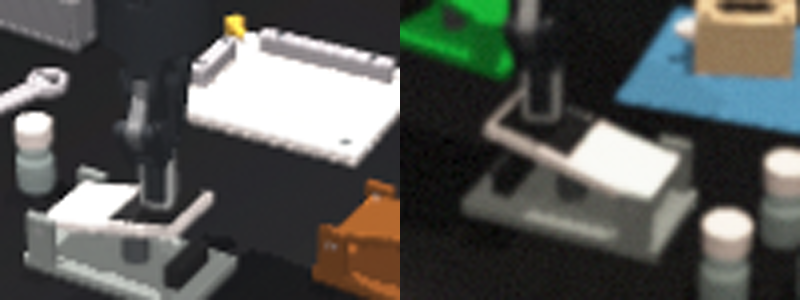

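```bash
python3 - <<'E'
from h import *
for n in('side','scene'):
    f=grab(n);F,M,t=cam(f)
    for z in(.03,.04,.05,.06,.07):
        c=M.T@(np.array([.5166,-.0152,z])-t); print(n,z,(np.array([c[0],c[1]])/c[2]*F+[f['cx'],f['cy']]).round(1))
E
```

```text
side 0.03 [279.2 230.6]
side 0.04 [279.1 227.5]
side 0.05 [279.1 224.4]
side 0.06 [279.  221.3]
side 0.07 [278.9 218.2]
scene 0.03 [265.3 218.8]
scene 0.04 [265.2 215.3]
scene 0.05 [265.2 211.9]
scene 0.06 [265.1 208.3]
scene 0.07 [265.1 204.8]
```

The tips are at about z 0.058 while the TCP reads 0.043. So the shut tips stand roughly 15 mm higher than the stated geometry, and they are only now at the pad. I keep pressing, guided by force.

Emit:
send_rows --deltas '[{"dx":0,"dy":0,"dz":-3,"rx":0,"ry":0,"rz":0},{"dx":0,"dy":0,"dz":-6,"rx":0,"ry":0,"rz":0},{"dx":0,"dy":0,"dz":-6,"rx":0,"ry":0,"rz":0}]'

```text
clock: 3.68
tcp_pos: [0.5165, -0.0153, 0.0369]
orientation: [0.74, -3.053, -0.0]
contact_force: [-0.8, 0.3, 2.9]
grip_width: -0.0001
gripper_force: 1.3
```

Emit:
send_rows --deltas '[{"dx":0,"dy":0,"dz":-3,"rx":0,"ry":0,"rz":0},{"dx":0,"dy":0,"dz":-6,"rx":0,"ry":0,"rz":0},{"dx":0,"dy":0,"dz":-6,"rx":0,"ry":0,"rz":0}]'

```text
clock: 3.93
tcp_pos: [0.5162, -0.0153, 0.0307]
orientation: [0.74, -3.052, -0.0]
contact_force: [-1.9, -0.5, 4.4]
grip_width: 0.0
gripper_force: 1.9
```

Emit:
send_rows --deltas '[{"dx":0,"dy":0,"dz":-3,"rx":0,"ry":0,"rz":0},{"dx":0,"dy":0,"dz":-6,"rx":0,"ry":0,"rz":0},{"dx":0,"dy":0,"dz":-6,"rx":0,"ry":0,"rz":0}]'

```text
clock: 4.18
tcp_pos: [0.5161, -0.0154, 0.0248]
orientation: [0.74, -3.052, -0.0]
contact_force: [-2.5, 0.3, 4.9]
grip_width: 0.0002
gripper_force: 2.4
```

Emit:
send_rows --deltas '[{"dx":0,"dy":0,"dz":-2,"rx":0,"ry":0,"rz":0},{"dx":0,"dy":0,"dz":-4,"rx":0,"ry":0,"rz":0},{"dx":0,"dy":0,"dz":-4,"rx":0,"ry":0,"rz":0}]'

```text
clock: 4.43
tcp_pos: [0.5159, -0.0154, 0.0211]
orientation: [0.739, -3.052, -0.0]
contact_force: [-4.9, -1.2, 6.4]
grip_width: -0.0002
gripper_force: 3.1
```

Emit:
send_rows --deltas '[{"dx":0,"dy":0,"dz":-2,"rx":0,"ry":0,"rz":0},{"dx":0,"dy":0,"dz":-3,"rx":0,"ry":0,"rz":0},{"dx":0,"dy":0,"dz":-3,"rx":0,"ry":0,"rz":0}]'

```text
clock: 4.68
tcp_pos: [0.516, -0.0154, 0.0202]
orientation: [0.739, -3.052, -0.001]
contact_force: [-12.7, -1.5, 30.9]
grip_width: -0.0002
gripper_force: 15.7
```

Hard stop reached: position stalled and force jumped. I ease off slightly, hold, then retract and move to the cell.

Emit:
send_rows --deltas '[{"dx":0,"dy":0,"dz":1,"rx":0,"ry":0,"rz":0},{"dx":0,"dy":0,"dz":1,"rx":0,"ry":0,"rz":0},{"dx":0,"dy":0,"dz":1,"rx":0,"ry":0,"rz":0},{"dx":0,"dy":0,"dz":1,"rx":0,"ry":0,"rz":0},{"dx":0,"dy":0,"dz":1,"rx":0,"ry":0,"rz":0}]'

```text
clock: 5.1
tcp_pos: [0.5159, -0.0154, 0.0205]
orientation: [0.739, -3.052, -0.001]
contact_force: [-8.2, -0.5, 21.7]
grip_width: 0.0001
gripper_force: 10.9
```

```bash
python3 - <<'E'
from h import *
f2=grab('scene');P=cloud(f2);x,y,z=np.moveaxis(P,-1,0)
for xa in np.arange(.48,.6,.015):
    m=(x>xa)&(x<xa+.015)&(y>-.05)&(y<.02)&(z>.033)&(z<.08);print(round(xa,3),m.sum(),np.nanpercentile(z[m],[5,50]).round(3) if m.any() else '')
E
```

```text
0.48 14 [0.036 0.037]
0.495 52 [0.035 0.037]
0.51 96 [0.035 0.041]
0.525 121 [0.035 0.039]
0.54 82 [0.035 0.036]
0.555 80 [0.034 0.036]
0.57 74 [0.034 0.036]
0.585 78 [0.034 0.037]
```

Emit:
send_rows --deltas '[{"dx":0,"dy":0,"dz":0,"rx":0,"ry":0,"rz":0},{"dx":0,"dy":0,"dz":0,"rx":0,"ry":0,"rz":0},{"dx":0,"dy":0,"dz":0,"rx":0,"ry":0,"rz":0},{"dx":0,"dy":0,"dz":0,"rx":0,"ry":0,"rz":0},{"dx":0,"dy":0,"dz":0,"rx":0,"ry":0,"rz":0}]'

```text
clock: 5.57
tcp_pos: [0.516, -0.0154, 0.0205]
orientation: [0.739, -3.052, -0.001]
contact_force: [-7.8, -0.3, 21.4]
grip_width: -0.0
gripper_force: 10.9
```

The treadle is level at its stop and has been held for over 1 s. Retracting, opening the jaw and going above the cell.

Emit:
send_rows --deltas '[{"dx":0,"dy":0,"dz":15,"rx":0,"ry":0,"rz":0},{"dx":0,"dy":0,"dz":45,"rx":0,"ry":0,"rz":0},{"dx":0,"dy":0,"dz":80,"rx":0,"ry":0,"rz":0},{"dx":2,"dy":20,"dz":110,"rx":0,"ry":0,"rz":0},{"dx":5,"dy":55,"dz":120,"rx":0,"ry":0,"rz":0}]'

```text
clock: 5.98
tcp_pos: [0.5248, 0.0364, 0.1438]
orientation: [-0.727, 3.049, -0.004]
contact_force: [0.8, -0.2, 0.1]
grip_width: 0.0001
gripper_force: 0.0
```

Emit:
send_rows --deltas '[{"dx":3,"dy":38,"dz":0,"rx":0,"ry":0,"rz":0},{"dx":6,"dy":76,"dz":0,"rx":0,"ry":0,"rz":0},{"dx":9,"dy":114,"dz":0,"rx":0,"ry":0,"rz":0},{"dx":15,"dy":150,"dz":0,"rx":0,"ry":0,"rz":0},{"dx":15,"dy":167,"dz":0,"rx":0,"ry":0,"rz":0}]' --jaw 75

```text
clock: 6.4
tcp_pos: [0.5372, 0.2135, 0.1395]
orientation: [-0.748, 3.048, 0.005]
contact_force: [0.3, 0.3, 0.5]
grip_width: 0.0607
gripper_force: 0.0
```

Emit:
send_rows --deltas '[{"dx":0,"dy":0,"dz":0,"rx":0,"ry":0,"rz":0},{"dx":0,"dy":0,"dz":0,"rx":0,"ry":0,"rz":0},{"dx":0,"dy":0,"dz":0,"rx":0,"ry":0,"rz":0}]'

```text
clock: 6.65
tcp_pos: [0.5369, 0.2056, 0.139]
orientation: [0.739, -3.053, 0.001]
contact_force: [-0.3, 0.0, 0.5]
grip_width: 0.0747
gripper_force: 0.0
```

```bash
python3 - <<'E'
from h import *
f=grab('wrist','w5.png');P=cloud(f);x,y,z=np.moveaxis(P,-1,0);H,S,V=cv2.split(cv2.cvtColor(f['frame'],cv2.COLOR_BGR2HSV))
g=grab('side','s5.png');h=grab('scene','e5.png')
m=(z>.040)&(z<.054)&(x>.45)&(x<.62)&(y>.13)&(y<.28)&(S>30)
m=cv2.morphologyEx(m.astype(np.uint8),cv2.MORPH_OPEN,np.ones((3,3)))>0
q=P[m];print(len(q),q.mean(0),np.percentile(q[:,2],[3,50,97]),cv2.minAreaRect((q[:,:2]*1000).astype(np.float32)))
w=(S<40)&(V>150)&(z>.015)&(z<.04)&(x>.45)&(x<.6)&(y>.13)&(y<.25);q=P[w];print('port',len(q),q.mean(0))
print(r.get_obs()['tcp_pos'])
cv2.imwrite('pics/v5.png',np.hstack([cv2.resize(f['frame'],(400,300)),cv2.resize(g['frame'][185:305,130:290],(400,300)),]))
E
```

```text
2481 [0.52369536 0.20552493 0.04713328] [0.04548445 0.04718834 0.04867509] ((533.8126220703125, 209.220947265625), (66.78704833984375, 43.97804260253906), 26.52808380126953)
port 292 [0.49953876 0.19045161 0.03129074]
[0.53705736 0.20503303 0.13930465]
```

View pics/v5.png

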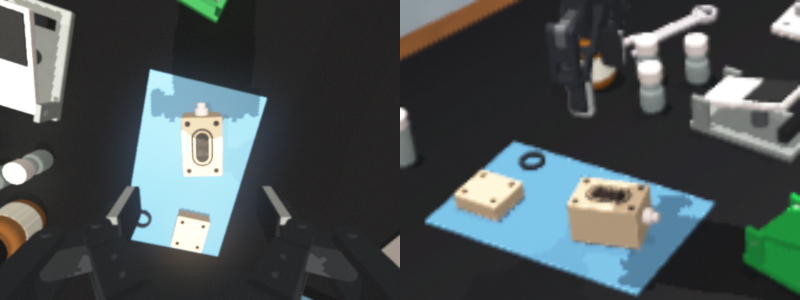

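The cell sits square between the open fingers in the wrist view, at (203,145), and its yaw matches to within about 1°. The side view shows the finger tip at about (202,231) full-frame. I work out the real tip height.

```bash
python3 - <<'E'
from h import *
f=grab('side');F,M,t=cam(f);T=r.get_obs()['tcp_pos'];u=np.array([-.457,.889,0])
for s in(1,-1):
  for dz in(-.01,0,.02,.04):
    c=M.T@(T+s*.04*u+[0,0,dz]-t);print(s,dz,(c[:2]/c[2]*F+[f['cx'],f['cy']]).round(1))
for n in('side','scene','wrist'):
    P=cloud(grab(n));x,y,z=np.moveaxis(P,-1,0);d=np.stack([x-T[0],y-T[1]],-1);a=d@u[:2];b=d@np.array([.889,.457])
    m=(np.abs(a)<.06)&(np.abs(b)<.014)&(z>.08)&(z<.3)
    for k in(m&(a>0),m&(a<0)): print(n,k.sum(),np.nanpercentile(z[k],[0,2,5]).round(3) if k.sum()>3 else '', np.median(a[k]) if k.any() else '')
E
```

```text
1 -0.01 [204.2 244.1]
1 0 [203.8 240.5]
1 0.02 [202.9 233.3]
1 0.04 [202.  225.9]
-1 -0.01 [216.  224.9]
-1 0 [215.6 221.4]
-1 0.02 [214.8 214.4]
-1 0.04 [214.1 207.2]
side 478 [0.169 0.173 0.179] 0.03888162084593941
side 227 [0.168 0.17  0.174] -0.03862638229240694
scene 28 [0.189 0.19  0.191] 0.035546137128262385
scene 304 [0.166 0.168 0.173] -0.040163114296402354
wrist 13798 [0.167 0.175 0.182] 0.04299554583496251
wrist 15068 [0.167 0.176 0.183] -0.046147985310207765
```

Measured in all three views, the open tips are 28 mm above the reported TCP, which is consistent with the treadle. At a 46 mm opening they should be about 23 mm above it. I aim for tips at z ≈ 26 mm, in the cell's upper 25 mm, so TCP z ≈ 3 mm.

Emit:
send_rows --deltas '[{"dx":-1.5,"dy":3,"dz":-35,"rx":0,"ry":0,"rz":0},{"dx":-1.5,"dy":3,"dz":-70,"rx":0,"ry":0,"rz":0},{"dx":-1.5,"dy":3,"dz":-95,"rx":0,"ry":0,"rz":0},{"dx":-1.5,"dy":3,"dz":-110,"rx":0,"ry":0,"rz":0},{"dx":-1.5,"dy":3,"dz":-120,"rx":0,"ry":0,"rz":0}]'

```text
clock: 7.42
tcp_pos: [0.5341, 0.2091, 0.0172]
orientation: [0.739, -3.05, 0.001]
contact_force: [0.1, 0.8, 0.1]
grip_width: 0.0751
gripper_force: 0.0
```

Emit:
send_rows --deltas '[{"dx":0,"dy":0,"dz":-8,"rx":0,"ry":0,"rz":0},{"dx":0,"dy":0,"dz":-16,"rx":0,"ry":0,"rz":0},{"dx":0,"dy":0,"dz":-16,"rx":0,"ry":0,"rz":0}]'

```text
clock: 7.67
tcp_pos: [0.535, 0.2096, 0.0025]
orientation: [0.74, -3.052, 0.0]
contact_force: [0.0, -0.1, -0.4]
grip_width: 0.0751
gripper_force: 0.0
```

```bash
python3 - <<'E'
from h import *
T=r.get_obs()['tcp_pos'];print(T,r.get_obs()['contact_force']);u=np.array([-.457,.889,0])
for n in('side','wrist','scene'):
    P=cloud(grab(n,n+'6.png'));x,y,z=np.moveaxis(P,-1,0);d=np.stack([x-T[0],y-T[1]],-1);a=d@u[:2];b=d@np.array([.889,.457])
    for s in(1,-1):
        k=(s*a>.028)&(s*a<.05)&(np.abs(b)<.010)&(z>.012)&(z<.2)
        print(n,s,k.sum(),np.nanpercentile(z[k],[1,5]).round(3) if k.sum()>3 else '')
    k=(z>.043)&(z<.05)&(np.abs(a)<.029)&(np.abs(b)<.04); print('cell a-range',np.percentile(a[k],[1,99]).round(4) if k.any() else '')
E
```

```text
[0.53499562 0.20964954 0.00254881] [ 0.01705505 -0.10160396 -0.38272377]
side 1 332 [0.035 0.043]
side -1 88 [0.036 0.038]
cell a-range [-0.0265  0.0236]
wrist 1 2487 [0.033 0.037]
wrist -1 3030 [0.033 0.037]
cell a-range [-0.0218  0.023 ]
scene 1 13 [0.041 0.042]
scene -1 254 [0.029 0.038]
cell a-range [-0.0274  0.0188]
```

Heights are as expected and the cell is centred. Gripping.

Emit:
send_rows --deltas '[{"dx":0,"dy":0,"dz":0,"rx":0,"ry":0,"rz":0},{"dx":0,"dy":0,"dz":0,"rx":0,"ry":0,"rz":0},{"dx":0,"dy":0,"dz":0,"rx":0,"ry":0,"rz":0},{"dx":0,"dy":0,"dz":0,"rx":0,"ry":0,"rz":0},{"dx":0,"dy":0,"dz":0,"rx":0,"ry":0,"rz":0}]' --jaw 35 --newtons 60

```text
clock: 8.23
tcp_pos: [0.536, 0.2101, 0.0044]
orientation: [-0.74, 3.052, 0.001]
contact_force: [-1.7, -0.2, 6.0]
grip_width: 0.0452
gripper_force: 62.4
```

Emit:
send_rows --deltas '[{"dx":0,"dy":0,"dz":0,"rx":0,"ry":0,"rz":0},{"dx":0,"dy":0,"dz":0,"rx":0,"ry":0,"rz":0},{"dx":0,"dy":0,"dz":0,"rx":0,"ry":0,"rz":0}]'

```text
clock: 8.48
tcp_pos: [0.536, 0.2101, 0.0044]
orientation: [-0.74, 3.052, 0.001]
contact_force: [-1.4, 0.4, 5.4]
grip_width: 0.0449
gripper_force: 62.4
```

Gripped, with the opening at 45 mm and 62 N. Lifting.

Emit:
send_rows --deltas '[{"dx":0,"dy":0,"dz":10,"rx":0,"ry":0,"rz":0},{"dx":0,"dy":0,"dz":30,"rx":0,"ry":0,"rz":0},{"dx":0,"dy":0,"dz":60,"rx":0,"ry":0,"rz":0},{"dx":0,"dy":0,"dz":90,"rx":0,"ry":0,"rz":0},{"dx":0,"dy":0,"dz":110,"rx":0,"ry":0,"rz":0}]'

```text
clock: 8.9
tcp_pos: [0.536, 0.21, 0.1164]
orientation: [-0.739, 3.051, 0.001]
contact_force: [0.5, 0.4, -1.6]
grip_width: 0.0448
gripper_force: 61.4
```

Emit:
send_rows --deltas '[{"dx":4,"dy":-25,"dz":5,"rx":0,"ry":0,"rz":0},{"dx":9,"dy":-63,"dz":5,"rx":0,"ry":0,"rz":-3},{"dx":14,"dy":-100,"dz":5,"rx":0,"ry":0,"rz":-6},{"dx":20,"dy":-138,"dz":5,"rx":0,"ry":0,"rz":-9},{"dx":26,"dy":-175,"dz":5,"rx":0,"ry":0,"rz":-12}]'

```text
clock: 9.32
tcp_pos: [0.5609, 0.033, 0.1191]
orientation: [-0.413, 3.114, 0.0]
contact_force: [0.0, 0.3, -1.5]
grip_width: 0.0446
gripper_force: 61.6
```

Emit:
send_rows --deltas '[{"dx":5,"dy":-38,"dz":0,"rx":0,"ry":0,"rz":-2},{"dx":11,"dy":-76,"dz":0,"rx":0,"ry":0,"rz":-3.5},{"dx":17,"dy":-114,"dz":0,"rx":0,"ry":0,"rz":-3.5},{"dx":22,"dy":-152,"dz":0,"rx":0,"ry":0,"rz":-3.5},{"dx":28,"dy":-190,"dz":0,"rx":0,"ry":0,"rz":-3.5}]'

```text
clock: 9.73
tcp_pos: [0.5888, -0.1569, 0.1189]
orientation: [0.322, -3.125, -0.001]
contact_force: [0.7, -0.0, -1.6]
grip_width: 0.0448
gripper_force: 61.6
```

Emit:
send_rows --deltas '[{"dx":5,"dy":-38,"dz":0,"rx":0,"ry":0,"rz":0},{"dx":10,"dy":-75,"dz":0,"rx":0,"ry":0,"rz":0},{"dx":14,"dy":-103,"dz":-15,"rx":0,"ry":0,"rz":0},{"dx":14,"dy":-103,"dz":-40,"rx":0,"ry":0,"rz":0},{"dx":14,"dy":-103,"dz":-60,"rx":0,"ry":0,"rz":0}]'

```text
clock: 10.15
tcp_pos: [0.6025, -0.2616, 0.0581]
orientation: [-0.315, 3.125, -0.002]
contact_force: [0.3, 0.5, -3.7]
grip_width: 0.0447
gripper_force: 61.6
```

```bash
cat > m.py <<'E'
from h import *
def measure():
    o=r.get_obs();T=o['tcp_pos'];print(T.round(4),o['orientation'].round(3),o['contact_force'].round(1),o['grip_width'])
    for n in('scene','side','wrist'):
        f=grab(n,n+'7.png');P=cloud(f);x,y,z=np.moveaxis(P,-1,0);H,S,V=cv2.split(cv2.cvtColor(f['frame'],cv2.COLOR_BGR2HSV))
        be=(H>8)&(H<28)&(S>40)&(S<170)&(np.hypot(x-T[0],y-T[1])<.07)&(z>.01)&(z<.15)
        q=P[be]
        if len(q)<50: print(n,'few',len(q)); continue
        zt=np.percentile(q[:,2],97); k=q[q[:,2]>zt-.004]
        print(n,len(q),'z',np.percentile(q[:,2],[1,3,97]).round(4),'top',len(k),cv2.minAreaRect((k[:,:2]*1000).astype(np.float32)))
        for l,lo,hi in(('long',np.array([.596,-.306]),(.0565,.006)),('short',np.array([.659,-.244]),(.006,.029))):
            c,s=np.cos(.204),np.sin(.204);dx=(x-lo[0])*c+(y-lo[1])*s;dy=-(x-lo[0])*s+(y-lo[1])*c
            k=(np.abs(dx)<hi[0]+.006)&(np.abs(dy)<hi[1]+.006)&(z>.021)&(z<.029)&(S<70)
            if k.sum()>30: print('  ',l,k.sum(),cv2.minAreaRect((P[k][:,:2]*1000).astype(np.float32)))
measure()
E
python3 m.py
```

```text
[ 0.6025 -0.2616  0.0581] [-3.150e-01  3.125e+00 -2.000e-03] [ 0.3  0.5 -3.7] 0.044666623716480634
scene 1314 z [0.0555 0.0575 0.1406] top 54 ((614.5349731445312, -302.04022216796875), (24.506834030151367, 40.757389068603516), 3.2101478576660156)
   long 367 ((595.0088500976562, -305.8393249511719), (112.69445037841797, 14.501471519470215), 11.316523551940918)
   short 162 ((658.7236328125, -244.91123962402344), (12.68953800201416, 59.54438781738281), 12.550416946411133)
side 384 z [0.0535 0.0562 0.1018] top 73 ((591.0186767578125, -250.51890563964844), (73.56828308105469, 61.40712356567383), 53.214019775390625)
   long 61 ((565.1942138671875, -310.6725158691406), (59.21834945678711, 20.09519386291504), 11.85509967803955)
   short 46 ((655.4953002929688, -240.55242919921875), (14.677506446838379, 59.88418960571289), 11.831316947937012)
wrist 20893 z [0.0611 0.0749 0.1481] top 1185 ((587.2588500976562, -258.48504638671875), (9.53020191192627, 48.211456298828125), 12.310346603393555)
   long 3060 ((584.6995849609375, -304.7022705078125), (94.66374206542969, 12.532185554504395), 11.737186431884766)
```

Cell held level, base at 55 mm, aligned at 11.5° against the fences' 11.7°. About 18 mm remain to the short fence and 11 mm to the long one. Lowering onto the plate.

Emit:
send_rows --deltas '[{"dx":0,"dy":0,"dz":-20,"rx":0,"ry":0,"rz":0},{"dx":0,"dy":0,"dz":-35,"rx":0,"ry":0,"rz":0.2},{"dx":0,"dy":0,"dz":-41,"rx":0,"ry":0,"rz":0.2},{"dx":0,"dy":0,"dz":-43,"rx":0,"ry":0,"rz":0.2},{"dx":0,"dy":0,"dz":-43,"rx":0,"ry":0,"rz":0.2}]'

```text
clock: 10.72
tcp_pos: [0.6038, -0.258, 0.0163]
orientation: [-0.328, 3.124, -0.0]
contact_force: [-0.3, 0.1, -2.1]
grip_width: 0.0451
gripper_force: 61.8
```

Emit:
send_rows --deltas '[{"dx":0,"dy":0,"dz":-1,"rx":0,"ry":0,"rz":0},{"dx":0,"dy":0,"dz":-1,"rx":0,"ry":0,"rz":0}]'

```text
clock: 10.88
tcp_pos: [0.6041, -0.2584, 0.0155]
orientation: [-0.327, 3.123, -0.001]
contact_force: [0.1, 0.8, -2.8]
grip_width: 0.0449
gripper_force: 61.8
```

Emit:
send_rows --deltas '[{"dx":0,"dy":0,"dz":-1,"rx":0,"ry":0,"rz":0},{"dx":0,"dy":0,"dz":-1,"rx":0,"ry":0,"rz":0}]'

```text
clock: 11.05
tcp_pos: [0.6035, -0.2583, 0.0138]
orientation: [-0.327, 3.124, -0.0]
contact_force: [-0.3, 0.3, -2.0]
grip_width: 0.0449
gripper_force: 61.8
```

Emit:
send_rows --deltas '[{"dx":0,"dy":0,"dz":-1,"rx":0,"ry":0,"rz":0},{"dx":0,"dy":0,"dz":-1,"rx":0,"ry":0,"rz":0}]'

```text
clock: 11.22
tcp_pos: [0.6034, -0.2583, 0.0125]
orientation: [-0.327, 3.124, -0.0]
contact_force: [-0.9, 0.4, 0.1]
grip_width: 0.0447
gripper_force: 62.0
```

Emit:
send_rows --deltas '[{"dx":0,"dy":0,"dz":-1,"rx":0,"ry":0,"rz":0},{"dx":0,"dy":0,"dz":-1,"rx":0,"ry":0,"rz":0}]'

```text
clock: 11.38
tcp_pos: [0.6035, -0.2583, 0.0125]
orientation: [-0.327, 3.124, 0.0]
contact_force: [-3.6, 0.4, 7.3]
grip_width: 0.0448
gripper_force: 62.7
```

On the plate with about 9 N down. Sliding towards the corner, stopping about 4 mm short of both fences.

Emit:
send_rows --deltas '[{"dx":3.7,"dy":-1.8,"dz":0,"rx":0,"ry":0,"rz":0},{"dx":7.4,"dy":-3.6,"dz":0,"rx":0,"ry":0,"rz":0},{"dx":11.1,"dy":-5.4,"dz":0,"rx":0,"ry":0,"rz":0},{"dx":14.7,"dy":-7.2,"dz":0,"rx":0,"ry":0,"rz":0},{"dx":14.7,"dy":-7.2,"dz":0,"rx":0,"ry":0,"rz":0}]'

```text
clock: 11.8
tcp_pos: [0.6192, -0.2661, 0.0124]
orientation: [-0.327, 3.123, -0.001]
contact_force: [0.1, -0.2, 5.0]
grip_width: 0.0449
gripper_force: 62.6
```

Emit:
send_rows --deltas '[{"dx":0.4,"dy":-2,"dz":0,"rx":0,"ry":0,"rz":0},{"dx":0.6,"dy":-3,"dz":0,"rx":0,"ry":0,"rz":0},{"dx":0.6,"dy":-3,"dz":0,"rx":0,"ry":0,"rz":0}]'

```text
clock: 12.05
tcp_pos: [0.6198, -0.2681, 0.0124]
orientation: [-0.327, 3.122, 0.0]
contact_force: [-0.7, 1.7, 5.3]
grip_width: 0.0447
gripper_force: 62.6
```

Emit:
send_rows --deltas '[{"dx":0.2,"dy":-1,"dz":0,"rx":0,"ry":0,"rz":0},{"dx":0.2,"dy":-1,"dz":0,"rx":0,"ry":0,"rz":0},{"dx":0.2,"dy":-1,"dz":0,"rx":0,"ry":0,"rz":0}]'

```text
clock: 12.3
tcp_pos: [0.6199, -0.2685, 0.0125]
orientation: [-0.328, 3.123, 0.001]
contact_force: [-1.2, 3.7, 6.1]
grip_width: 0.0451
gripper_force: 62.7
```

The long fence is met where predicted. Now towards the short fence.

Emit:
send_rows --deltas '[{"dx":1.2,"dy":-0.3,"dz":0,"rx":0,"ry":0,"rz":0},{"dx":2.2,"dy":-0.1,"dz":0,"rx":0,"ry":0,"rz":0},{"dx":2.2,"dy":-0.1,"dz":0,"rx":0,"ry":0,"rz":0}]'

```text
clock: 12.55
tcp_pos: [0.6202, -0.2685, 0.0125]
orientation: [0.326, -3.123, -0.003]
contact_force: [-5.5, 4.0, 11.4]
grip_width: 0.0447
gripper_force: 63.3
```

Emit:
send_rows --deltas '[{"dx":1.0,"dy":0,"dz":0,"rx":0,"ry":0,"rz":0},{"dx":2,"dy":0,"dz":0,"rx":0,"ry":0,"rz":0},{"dx":2,"dy":0,"dz":0,"rx":0,"ry":0,"rz":0}]'

```text
clock: 12.8
tcp_pos: [0.6203, -0.2684, 0.0125]
orientation: [0.325, -3.12, -0.005]
contact_force: [-11.2, 5.1, 16.5]
grip_width: 0.0452
gripper_force: 63.8
```

Emit:
send_rows --deltas '[{"dx":1.0,"dy":0,"dz":0,"rx":0,"ry":0,"rz":0},{"dx":1.0,"dy":0,"dz":0,"rx":0,"ry":0,"rz":0},{"dx":1.0,"dy":0,"dz":0,"rx":0,"ry":0,"rz":0}]'

```text
clock: 13.05
tcp_pos: [0.6203, -0.2685, 0.0125]
orientation: [0.324, -3.119, -0.006]
contact_force: [-13.8, 5.8, 19.2]
grip_width: 0.0451
gripper_force: 64.1
```

Emit:
send_rows --deltas '[{"dx":0.2,"dy":-1,"dz":0.8,"rx":0,"ry":0,"rz":0},{"dx":0.3,"dy":-1.5,"dz":0.8,"rx":0,"ry":0,"rz":0},{"dx":0.3,"dy":-1.5,"dz":0.8,"rx":0,"ry":0,"rz":0},{"dx":0.3,"dy":-1.5,"dz":0.8,"rx":0,"ry":0,"rz":0}]'

```text
clock: 13.38
tcp_pos: [0.6203, -0.2685, 0.0126]
orientation: [0.325, -3.118, -0.009]
contact_force: [-13.2, 6.6, 16.2]
grip_width: 0.0447
gripper_force: 63.8
```

```bash
python3 m.py; python3 - <<'E'
from h import *
print(r.get_obs()['moment'])
a=cv2.imread('pics/scene7.png')[235:340,160:300];b=cv2.imread('pics/side7.png')[140:245,250:390]
cv2.imwrite('pics/v7.png',np.vstack([np.hstack([cv2.resize(k,(400,300),interpolation=2) for k in(a,b)]),cv2.resize(cv2.imread('pics/wrist7.png'),(800,600))[:300]]))
E
```

```text
[ 0.6203 -0.2685  0.0126] [ 0.325 -3.118 -0.009] [-13.2   6.6  16.2] 0.04471621805579743
scene 1303 z [0.0133 0.0187 0.1254] top 65 ((640.4651489257812, -303.0423583984375), (69.61780548095703, 22.900949478149414), 83.11822509765625)
   long 388 ((595.5759887695312, -305.28887939453125), (114.15702056884766, 15.133333206176758), 12.27430534362793)
   short 182 ((658.288818359375, -244.98257446289062), (13.712204933166504, 57.90389633178711), 11.676434516906738)
side 354 z [0.0134 0.0153 0.061 ] top 71 ((610.4149169921875, -262.68499755859375), (74.5086898803711, 58.382991790771484), 48.12773132324219)
   long 56 ((565.980224609375, -310.78240966796875), (58.261837005615234, 18.12258529663086), 15.654162406921387)
wrist 21217 z [0.019  0.0313 0.11  ] top 1493 ((609.87744140625, -286.4841003417969), (10.989306449890137, 83.85220336914062), 11.490869522094727)
   long 4414 ((581.9695434570312, -304.449951171875), (90.11089324951172, 14.120439529418945), 11.961016654968262)
   short 47 ((655.058349609375, -229.63394165039062), (8.81253719329834, 2.2608988285064697), 17.720121383666992)
[ 1.72129237  2.69879337 -0.35874204]
```

View pics/v7.png

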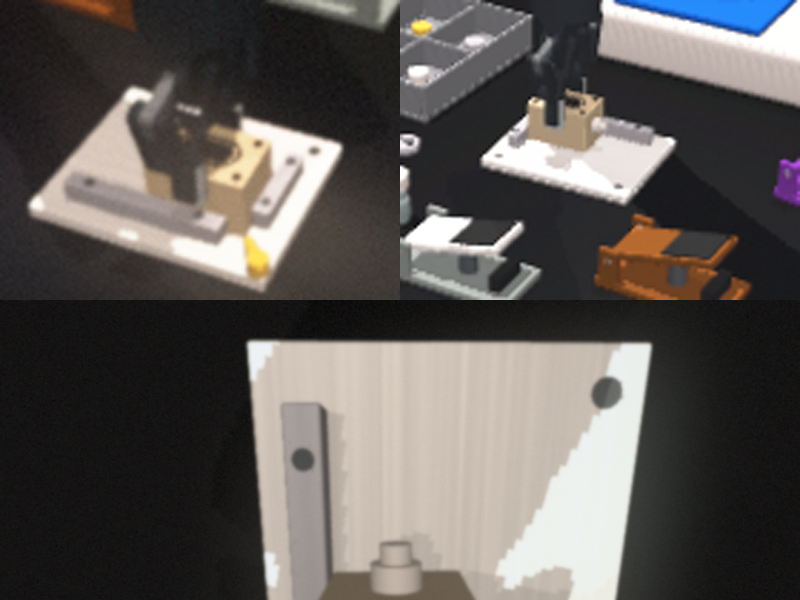

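The scene crop shows the cell on the long fence and over the short fence's face at (258,200). The wrist view shows its side along the long fence and the white fitting pointing away from the short fence. Forces along the jig axes are about 11.6 N on the short fence and 9 N on the long one. I check the tilt and the remaining end gap.

```bash
python3 - <<'E'
from h import *
o=r.get_obs();M=R.from_rotvec(o['orientation']).as_matrix();print('toolz',M[:,2].round(4),'y deg',np.degrees(np.arctan2(M[1,1],M[0,1])))
nz=-M[:,2];print('tilt rotvec deg',np.degrees(np.cross([0,0,1],nz)).round(2))
C=np.array([.6605,-.285]);c,s=np.cos(.206),np.sin(.206)
for n in('scene','side'):
    f=grab(n);P=cloud(f);x,y,z=np.moveaxis(P,-1,0);H,S,V=cv2.split(cv2.cvtColor(f['frame'],cv2.COLOR_BGR2HSV))
    X=((x-C[0])*c+(y-C[1])*s)*1000;Y=(-(x-C[0])*s+(y-C[1])*c)*1000
    be=(H>8)&(H<28)&(S>40)&(S<170)&(X>-80)&(X<15)&(Y>-15)&(Y<60)
    k=be&(z>.048)&(z<.06);print(n,'top X,Y 2/98',k.sum(),np.percentile(X[k],[2,98]).round(1),np.percentile(Y[k],[2,98]).round(1),'z',np.median(z[k]).round(4))
    A=np.c_[X[k],Y[k],np.ones(k.sum())];print(' slope deg',np.degrees(np.linalg.lstsq(A,z[k]*1000,rcond=None)[0][:2]).round(2))
    k=be&(z>.015)&(z<.045)&(X>-8)&(Y<12);print(' endface X',k.sum(),np.median(X[k]) if k.any() else '')
    k=be&(z>.015)&(z<.045)&(Y<8)&(X<-3)&(X>-25);print(' sideface Y',k.sum(),np.median(Y[k]) if k.any() else '')
    g=(S<70)&(z>.022)&(z<.029)
    k=g&(X>-4)&(X<16)&(Y>10)&(Y<72);print(' short X',k.sum(),np.percentile(X[k],[3,97]).round(1) if k.any() else '')
    k=g&(Y<5)&(Y>-15)&(X<-10)&(X>-128);print(' long Y',k.sum(),np.percentile(Y[k],[3,97]).round(1) if k.any() else '')
E
```

```text
toolz [-0.0076  0.0052 -1.    ] y deg 101.89575360857941
tilt rotvec deg [ 0.3   0.44 -0.  ]
scene top X,Y 2/98 450 [-51.7   0.4] [-13.1  45.5] z 0.0541
 slope deg [-1.93  1.11]
 endface X 102 -0.1964488375934905
 sideface Y 118 0.33931165717895384
 short X 176 [-0.2 12.5]
 long Y 366 [-13.    0.2]
side top X,Y 2/98 125 [-72.8  -3.7] [-1.4 50.5] z 0.0563
 slope deg [-0.07 -3.3 ]
 endface X 0 
 sideface Y 0 
 short X 17 [-3.3 10. ]
 long Y 41 [-12.7   4. ]
```

Both faces touch: end face at −0.2 mm, side face at +0.3 mm in corner axes. The tool leans 0.5° over the fences, so I counter-rotate to keep the cell flat.

Emit:
send_rows --deltas '[{"dx":0,"dy":0,"dz":0,"rx":-0.3,"ry":-0.5,"rz":0},{"dx":0,"dy":0,"dz":0,"rx":-0.6,"ry":-0.9,"rz":0},{"dx":0,"dy":0,"dz":0,"rx":-0.6,"ry":-0.9,"rz":0},{"dx":0,"dy":0,"dz":0,"rx":-0.6,"ry":-0.9,"rz":0}]'

```text
clock: 13.97
tcp_pos: [0.6207, -0.2685, 0.0125]
orientation: [-0.325, 3.116, -0.01]
contact_force: [-11.0, 8.0, 15.2]
grip_width: 0.0447
gripper_force: 63.6
```

```bash
python3 - <<'E'
from h import *
o=r.get_obs();M=R.from_rotvec(o['orientation']).as_matrix();nz=-M[:,2];print('tilt',np.degrees(np.cross([0,0,1],nz)).round(2),'y',np.degrees(np.arctan2(M[1,1],M[0,1])),o['contact_force'],o['moment'])
E
```

```text
tilt [-0.31 -0.5   0.  ] y 101.90546702771117 [-10.97977304   7.96144041  15.15074988] [ 1.95231611  2.69852448 -0.34149072]
```

Overshot, so I go halfway back.

Emit:
send_rows --deltas '[{"dx":0,"dy":0,"dz":0,"rx":0.3,"ry":0.5,"rz":0},{"dx":0,"dy":0,"dz":-0.4,"rx":0.3,"ry":0.5,"rz":0},{"dx":0,"dy":0,"dz":-0.4,"rx":0.3,"ry":0.5,"rz":0},{"dx":0,"dy":0,"dz":-0.4,"rx":0.3,"ry":0.5,"rz":0}]'

```text
clock: 14.3
tcp_pos: [0.6205, -0.2685, 0.0124]
orientation: [0.326, -3.124, -0.0]
contact_force: [-14.1, 8.3, 18.9]
grip_width: 0.0451
gripper_force: 63.9
```

```bash
python3 - <<'E'
from h import *
o=r.get_obs();M=R.from_rotvec(o['orientation']).as_matrix();nz=-M[:,2];print('tilt',np.degrees(np.cross([0,0,1],nz)).round(2),o['contact_force'])
C=np.array([.6605,-.285]);c,s=np.cos(.206),np.sin(.206)
f=grab('scene','e9.png');P=cloud(f);x,y,z=np.moveaxis(P,-1,0);H,S,V=cv2.split(cv2.cvtColor(f['frame'],cv2.COLOR_BGR2HSV))
X=((x-C[0])*c+(y-C[1])*s)*1000;Y=(-(x-C[0])*s+(y-C[1])*c)*1000
be=(H>8)&(H<28)&(S>40)&(S<170)&(X>-80)&(X<15)&(Y>-5)&(Y<60)
k=be&(z>.051)&(z<.058)&(X>-22)&(X<-2)&(Y>3)&(Y<43)
A=np.c_[X[k],Y[k],np.ones(k.sum())];print(k.sum(),'slope deg',np.degrees(np.linalg.lstsq(A,z[k]*1000,rcond=None)[0][:2]).round(2),np.median(z[k]))
k=be&(z>.015)&(z<.045)&(X>-8)&(X<4)&(Y<14)&(Y>4)
print('end face X vs z',k.sum(),np.polyfit(z[k]*1000,X[k],1).round(3),np.median(X[k]))
k=be&(z>.015)&(z<.045)&(Y<4)&(X<-3)&(X>-20);print('side Y vs z',k.sum(),np.polyfit(z[k]*1000,Y[k],1).round(3),np.median(Y[k]))
cv2.imwrite('pics/v9.png',cv2.resize(f['frame'][250:330,190:290],(800,600),interpolation=2))
E
```

```text
tilt [-0.    0.02  0.  ] [-14.13443451   8.2791572   18.93765928]
169 slope deg [-0.24 -0.28] 0.0540542865597603
end face X vs z 34 [0.005 0.197] 0.3456392381855144
side Y vs z 96 [ 0.037 -0.716] 0.4690389318243135
```

View pics/v9.png

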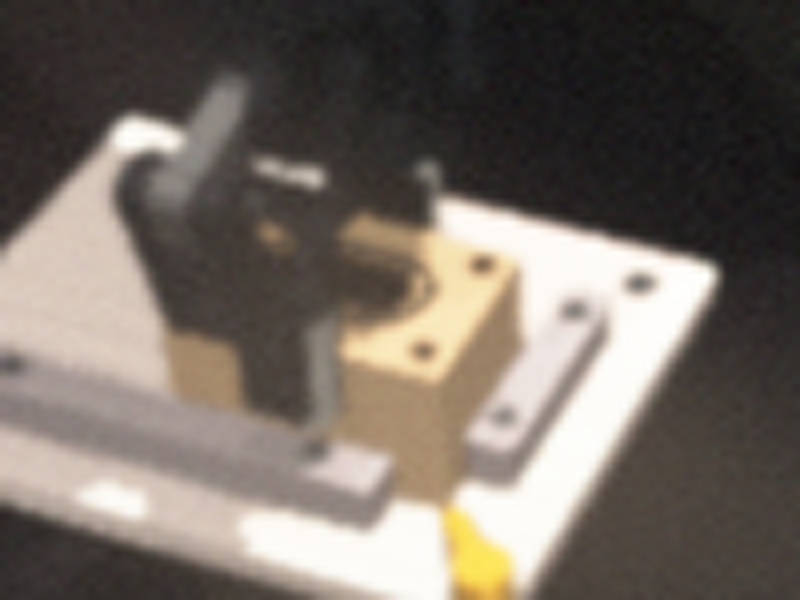

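The cell is seated flat (slope under 0.3°), with both faces on the fences and about 12 N and 11 N on them. The fingers are above the long fence. Handing in.

```bash
python3 -c "
from bench import r
o=r.get_obs();print(o['contact_force'],o['gripper_force'],o['clock']);print(r.hand_in())"
```

```text
[-12.8688688    8.16057333  18.25925093] 63.90472054481506 14.35
the job is handed in; nothing more can be done
None
```

I pressed the silver treadle to its stop and held it for over 1 s, then seated the cell flat in the jig corner, pressed on both fences (about 11–12 N each) and still gripped; the job is handed in at 14.35 s, with no verdict returned.

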